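# Find the sampler's concealed release by feel and open its vial drawer

### The arm

A 7-joint arm with a two-finger parallel gripper is mounted at the origin on the work surface. World frame = base frame: x ahead of the robot, y to its left, z up, the work surface at z = 0. Lengths are in m, angles in rad, forces in N, time in s.
With the tool pointing down it reaches from about 0.425 to 1.025 m from the base axis. Payload 9.4 kg.
Tool frame: the origin (TCP) lies midway between the tips of the shut fingers; the grasp point (between the pads) lies 19 mm behind it (pinch_z is the distance from the TCP to the grasp point, in m); z points along the fingers, y is the direction in which the jaws open and shut (so a half turn about z gives the same grasp; the last joint's range is limited). The gripper opens to 93 mm and grips with 3 to 60 N. Pads are 15 mm wide; open, the fingers measure 128 mm over their backs; the gripper's body (75 mm by 188 mm) begins 65 mm behind the grasp point.
Start: joints at [1.249, 0.599, -0.003, 1.599, 0.002, 0.943, -0.08], TCP at [0.176, -0.703, 0.219] pointing down, gripper open.
Joint ranges: [-2.57, 2.57], [-0.35, 1.97], [-1.29, 1.29], [0.11, 2.56], [-1.05, 4.19], [0.11, 1.86], [-2.63, 2.63]. Speed limits (rad/s): [2.22, 2.22, 3.01, 3.01, 3.14, 3.14, 3.14].

### API

Orientations are given as [roll, pitch, yaw] about the fixed x, y, z axes, in that order (R = Rz(yaw) Ry(pitch) Rx(roll)).
In Python, from plant import * gives the robot as it stands.
- The arm moves only by the tool jog_arm, never from a script. Its argument "plan" is a list of rows, each a list of 7 numbers: the turn, a rotation vector about the world's x, y, z in rad, then the shift along the world's x, y, z in cm, then the closure in counts, from 0 (fully open) to 255 (shut). A call has 1 to 12 rows; each row shifts and turns the commanded pose from where the row before left it; what a row does not reach is not made up. A row lasts 1/8 s, in which the tool goes at most 62.5 mm and 10.7 degrees, less where a joint would pass 70% of its speed; a pose out of reach is approached as far as the arm can. A call is refused whole if a number of a shift passes 6.25 or a number of a turn 0.188, either way. A call with a gripper value outside its range is refused whole. The fingers move at their own pace and stop on an object; the grip force is fixed at half the most. Time passes only in rows, so rows that do not move let the fingers close. It gives the time, the measured TCP pose, the force and the opening at its end, in the units of the state.
- sense(): the state, without advancing time (a new reading comes with each control period).
- read_camera(name): name is "scene" or "top" or "wrist"; returns the picture (420x560x3 uint8, blue, green, red); there is no depth.
- camera_info(name): a dict with "fx", "fy", "cx", "cy" (pixels), "k1" (the pictures are not rectified: a ray, as slopes to the right and down, at radius r is drawn at 1 + k1 r^2 times it, then the intrinsics apply), "xyz" and "attitude" of the camera in the world. Camera axes: x right, y up, looking along -z (the intrinsics and any distortion apply to the point x, -y, -z); pixel columns grow to the right and rows downward; lengths in m; the calibration is good to about 2 mm. A picture is of the moment at which its call begins: read the wrist's pose just before it. camera_info takes no time and is no camera call; for the wrist camera it gives the pose at the moment of the call.
- hand_in(): hands the job in, once; it reports no verdict.
The state is a dict: "time": time; "q": joint angles; "joint_vel": joint speeds; "joint_torque": joint torques, N m; "tcp_pos": TCP position; "eef_rot": TCP orientation; "force": force on the tool from outside, world axes, zero at the start; "torque": the same for the moment, N m; "finger_gap": opening from 0.0 (shut) to 1.0 (fully open).
Only numpy, scipy, OpenCV 4.12 (cv2) and the standard library are available. Lean on these libraries where they do the work, as an engineer would, in place of code of your own. Each camera call takes 0.05 s, during which the arm holds its last target. There are 200 camera calls.

### The job

The sampler's vial drawer is locked. Feel along the black groove on top of the module, just behind its front edge, with closed fingertips and light pressure until they drop into the concealed recess, then press down there to trip the catch so that the drawer springs out a little. Then pull the drawer by its handle all the way out to its stop and let go; be gentle with the module, which cracks under more than about 30 N, and leave the bottles, vials, boxes and racks where they are.

Things in the scene. Friction and masses are not known exactly. Their poses are not given: they have to be found in the camera images.
- module: White sampler module, fixed on the bench, 260 mm deep (x), 464 mm wide (y), 145 mm high. Origin: centre of its underside; front is -x (towards the robot), left +y. On top, behind an 18 mm thick front rail (top 145 mm up), runs a straight groove along y; behind it the housing's flat top is as high as the rail. More than 30 N on the module (groove, rail, housing) cracks it.
- groove_mid (a point): Middle of the groove floor: groove 32 mm wide, 220 mm long, floor 130 mm above the bench, 96 mm in front of the module's origin. The floor is black sprung trim: gives 1 mm per 6 N, at most 4 mm. Concealed in it is a recess, its middle anywhere up to 60 mm left or right of this point, not visible, new each time.
- groove_left (a point): Left (+y) end of the groove, on its centre line, at floor height. About the recess: 48 mm long, as wide as the groove, under a flush black dust shutter. Fingertips wholly within its length sink in 8 mm under about 1 N; pressing about 5 mm deeper against 5 to 9 N trips the catch; hard stop 16 mm below the groove floor. The shutter and catch spring back.
- groove_right (a point): Right (-y) end of the groove, on its centre line, at floor height.
- handle (a point): Middle of the drawer's steel bar handle: 10 mm round bar, 140 mm long along the module's y, 108 mm above the bench, a post at each end. Behind it a clear gap of 35 mm to the drawer's grey front panel (top 122 mm up): pinch the bar, or hook it with fingertips put into the gap from above. It moves with the drawer.
- drawer (a joint): How far the vial drawer is out, towards the robot (module's -x), in m: 0 shut and locked, 0.10 at its outer stop. When the catch is tripped it springs out to about 0.03 by itself; from there it takes about 3 to 5 N to pull and stays where it is left.
- bottle_mid (a point): Clear solvent bottle with blue cap, 86 mm across, 170 mm high; point at its centre, 85 mm up. Bystander.
- tipbox_mid (a point): Pipette tip box, 87 x 127 x 97 mm, clear and blue; its centre, 48 mm up. Bystander.
- rack_mid (a point): Blue vial rack, 90 x 200 mm, 28 mm high (46 mm with vials); centre of the rack, 14 mm up. Bystander.
- beaker_mid (a point): Glass beaker, 70 mm across, 85 mm high; point on its axis, 42 mm up. Bystander.
- jar_mid (a point): Amber jar with black cap, 52 mm across, 75 mm high; its centre, 37 mm up. Bystander.
- vial_a_mid (a point): Amber vial with blue cap, 22 mm across, 34 mm high, standing on the module's top behind the left half of the groove; its centre. Bystander.
- vial_b_mid (a point): The same kind of vial behind the right half of the groove; its centre. Bystander.

How it is judged:
On the way:
1. the catch has been tripped and the drawer has sprung out by at least 18 mm (value of joint drawer above 0.018 m), for 0.1 s.
At the end, for the whole second after the job is handed in: the drawer stands at least 90 mm out (its stop is at 100 mm), still and let go (value of joint drawer above 0.09 m and velocity of joint drawer between -0.01 and 0.01 m/s); the robot touches nothing.
It fails at once if the gripper bears on the module (its groove, recess or housing; the drawer does not count) with more than 30 N (contact force between any of the fingers, the arm and module above 30 N).
It fails at once if a vial standing on the module is moved by more than 20 mm or tipped over (distance of any of vial_a_mid, vial_b_mid from where it was at the start of the episode above 0.02 m or angle between any of vial_a_mid, vial_b_mid's own z axis and vertical above 0.35 rad).
It fails at once if the solvent bottle, beaker or amber jar is moved by more than 20 mm or tipped over (distance of any of bottle_mid, beaker_mid, jar_mid from where it was at the start of the episode above 0.02 m or angle between any of bottle_mid, beaker_mid, jar_mid's own z axis and vertical above 0.35 rad).
It fails at once if the tip box or the vial rack is moved by more than 20 mm or tipped over (distance of any of tipbox_mid, rack_mid from where it was at the start of the episode above 0.02 m or angle between any of tipbox_mid, rack_mid's own z axis and vertical above 0.35 rad).
It also fails if it takes over 72 s, if anything falls off the work surface, if the arm or the gripper's body presses on something with over 40 N, if the wrist force passes 120 N, or if a joint passes its speed limit or range.

## Working session

There is one attempt and no reset: what is moved stays moved. The work goes in short steps, Python scripts to look and compute and a tool call to move; the robot and the scene stay as the last step left them, time stands still between calls to the robot, and variables do not carry over. Pictures are saved under pics/ and viewed, about 8 in all and at most 12, crops included, and the job is handed in when it is done.

Besides the shell and the picture viewer there is one more tool, called after "Request:" by a JSON object that holds its "op" and its "data". jog_arm: Moves the arm, as the interface text tells. Its arguments: {"type":"object","properties":{"plan":{"type":"array","items":{"type":"array","items":{"type":"number"}}}},"required":["plan"]}

```bash
mkdir -p pics; ls
python3 - <<'E'
from plant import *
import cv2
s=sense();print({k:s[k] for k in("time","tcp_pos","eef_rot","force","finger_gap")})
for n in("scene","top"):
    cv2.imwrite(f"pics/{n}0.png",read_camera(n));print(n,camera_info(n))
E
```

```text
pics
{'time': 0.0, 'tcp_pos': array([ 0.17555575, -0.70291981,  0.21773762]), 'eef_rot': array([-3.14000761e+00,  1.50473567e-04,  2.44828743e-01]), 'force': array([ 0.28696621, -0.63870953, -0.16274101]), 'finger_gap': 1.001537256049982}
scene {'fx': 454.2963102829644, 'fy': 454.2963102829644, 'cx': 276.6589835755236, 'cy': 207.25758502732515, 'k1': -0.1280516254408933, 'xyz': array([1.43000998, 0.25562484, 0.69958448]), 'attitude': array([0.9941887 , 0.00641171, 1.8608692 ])}
top {'fx': 508.76393149540877, 'fy': 508.76393149540877, 'cx': 275.0878614139153, 'cy': 211.09252893614533, 'k1': -0.09277896359160445, 'xyz': array([ 0.29007098, -0.01380017,  1.48590082]), 'attitude': array([ 2.00929020e-01,  9.87326968e-04, -1.46409275e+00])}
```

View pics/scene0.png

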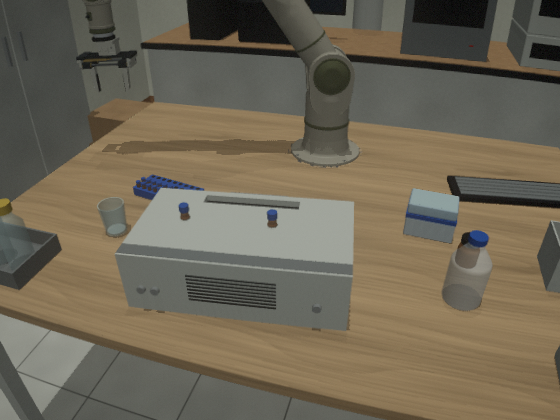

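View pics/top0.png

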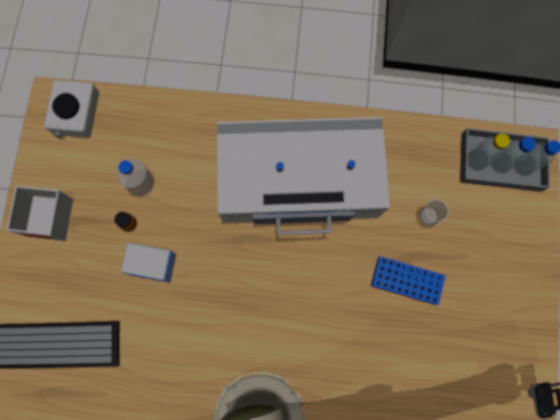

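The top view shows the module with its black groove at about (263–344, 198), the handle bar at about (280–330, 232), and vials at (280,167) and (351,165). The rack (408,280) and beaker (433,213) are to the right. The scene view agrees. Next I'll turn these into positions.

```bash
cat > h.py <<'E'
from plant import *
import numpy as np, cv2
from scipy.spatial.transform import Rotation as R
def ray(n,px,info=None):
    c=info or camera_info(n)
    K=np.array([[c["fx"],0,c["cx"]],[0,c["fy"],c["cy"]],[0,0,1]])
    u=cv2.undistortPoints(np.array(px,float).reshape(-1,1,2),K,np.array([c["k1"],0,0,0,0]))[:,0]
    d=np.c_[u[:,0],-u[:,1],-np.ones(len(u))]
    return np.array(c["xyz"]),R.from_euler("xyz",c["attitude"]).apply(d)
def onz(n,px,z,info=None):
    o,d=ray(n,px,info); return o+d*((z-o[2])/d[:,2])[:,None]
E
python3 - <<'E'
from h import *
im=cv2.imread("pics/top0.png")
g=im.max(2)
m=((g<70)*255).astype(np.uint8); roi=np.zeros_like(m); roi[185:211,240:365]=m[185:211,240:365]
n,l,st,c=cv2.connectedComponentsWithStats(roi)
for i in range(1,n):
    if st[i,4]>100:
        pts=np.argwhere(l==i)[:,::-1].astype(np.float32)
        r=cv2.minAreaRect(pts); b=cv2.boxPoints(r); print(st[i],c[i],r)
        print(onz("top",b,.145).round(4), onz("top",[c[i]],.137).round(4))
hsv=cv2.cvtColor(im,cv2.COLOR_BGR2HSV)
bm=cv2.inRange(hsv,(105,120,60),(130,255,255))
n,l,st,c=cv2.connectedComponentsWithStats(bm)
for i in range(1,n):
    if st[i,4]>20: print("blue",st[i],c[i].round(1),onz("top",[c[i]],.179).round(3),onz("top",[c[i]],.03).round(3))
print("bar ends/mid",onz("top",[[280,233],[304,233],[329,232]],.108).round(4))
print("corners",onz("top",[[217,132],[384,130],[388,206],[218,214]],.145).round(4))
cv2.imwrite("pics/crop.png",cv2.resize(im[110:250,200:400],None,fx=4,fy=4,interpolation=cv2.INTER_CUBIC))
E
```

```text
[264 192  79  12 717] [302.94700139 197.82426778] ((302.994140625, 197.8198699951172), (9.142629623413086, 78.28580474853516), 88.12212371826172)
[[ 0.6037  0.0521  0.145 ]
 [ 0.6335 -0.1583  0.145 ]
 [ 0.6082 -0.1611  0.145 ]
 [ 0.5786  0.0485  0.145 ]] [[ 0.6078 -0.0547  0.137 ]]
blue [520 137  16  15 201] [527.5 143.8] [[ 0.818 -0.658  0.179]] [[ 0.878 -0.731  0.03 ]]
blue [546 141  14  14 157] [552.6 147. ] [[ 0.817 -0.731  0.179]] [[ 0.877 -0.813  0.03 ]]
blue [119 161  13  13 135] [125.  166.9] [[0.632 0.431 0.179]] [[0.671 0.481 0.03 ]]
blue [348 161   7   7  40] [350.9 164. ] [[ 0.704 -0.172  0.179]] [[ 0.752 -0.191  0.03 ]]
blue [277 163   6   7  38] [279.5 166. ] [[0.678 0.017 0.179]] [[0.722 0.021 0.03 ]]
blue [165 252   8  29  69] [168.9 266. ] [[0.382 0.273 0.179]] [[0.392 0.305 0.03 ]]
blue [ 372  257   73   47 2067] [408.  280.3] [[ 0.411 -0.343  0.179]] [[ 0.424 -0.381  0.03 ]]
bar ends/mid [[ 0.5095 -0.0025  0.108 ]
 [ 0.5165 -0.0679  0.108 ]
 [ 0.5265 -0.1359  0.108 ]]
corners [[ 0.768   0.2016  0.145 ]
 [ 0.8242 -0.2618  0.145 ]
 [ 0.608  -0.2858  0.145 ]
 [ 0.5372  0.1685  0.145 ]]
```

View pics/crop.png

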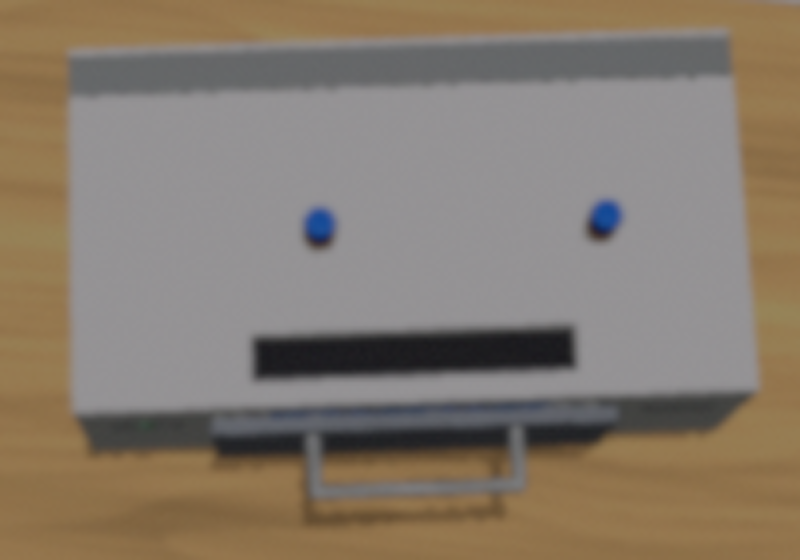

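The crop shows the groove's black strip from about (263,199) to (344,198) in top-view pixels. It is centred near (0.608, −0.055), with module yaw of about 0.14 rad. Next I'll hover above its right part with the fingers shut.

Request:
{"op": "jog_arm", "data": {"plan": [[0, 0, -0.009, 3, 4, 0.5, 255], [0, 0, -0.009, 3, 4, 0.5, 255], [0, 0, -0.009, 3, 4, 0.5, 255], [0, 0, -0.009, 3, 4, 0.5, 255], [0, 0, -0.009, 3, 4, 0.5, 255], [0, 0, -0.009, 3, 4, 0.5, 255], [0, 0, -0.009, 3, 4, 0.5, 255], [0, 0, -0.009, 3, 4, 0.5, 255], [0, 0, -0.009, 3, 4, 0.5, 255], [0, 0, -0.009, 3, 4, 0.5, 255], [0, 0, -0.009, 3, 4, 0.5, 255], [0, 0, -0.009, 3, 4, 0.5, 255]]}}

```text
time: 1.6
tcp_pos: [0.5363, -0.2219, 0.2786]
eef_rot: [-3.141, 0.0, 0.136]
force: [-0.4, 0.3, 0.5]
finger_gap: 0.005
```

Request:
{"op": "jog_arm", "data": {"plan": [[0, 0, 0, 1.9, 3.5, -0.4, 255], [0, 0, 0, 1.9, 3.5, -0.4, 255], [0, 0, 0, 1.9, 3.5, -0.4, 255], [0, 0, 0, 1.9, 3.5, -0.4, 255], [0, 0, 0, 0, 0, 0, 255], [0, 0, 0, 0, 0, 0, 255]]}}

```text
time: 2.35
tcp_pos: [0.6112, -0.084, 0.2623]
eef_rot: [3.141, 0.001, 0.137]
force: [0.0, -0.8, -0.7]
finger_gap: 0.006
```

Run:
```python
from h import *
import pickle
s=sense();i=camera_info("wrist");im=read_camera("wrist");cv2.imwrite("pics/w1.png",im);pickle.dump(i,open("w1.pkl","wb"))
print(s["time"],s["tcp_pos"],s["eef_rot"],s["force"],i)
```

```text
2.35 [ 0.61123761 -0.08397787  0.26227406] [3.14122302e+00 1.09326738e-03 1.36686113e-01] [ 0.0243214  -0.82463656 -0.73924579] {'fx': 356.7735610005676, 'fy': 356.7735610005676, 'cx': 274.8184985249558, 'cy': 207.58130579213523, 'k1': -0.07839398903869803, 'xyz': array([ 0.68181372, -0.07379441,  0.42837958]), 'attitude': array([-2.61687259e-01, -1.05942485e-03, -1.43539754e+00])}
```

View pics/w1.png

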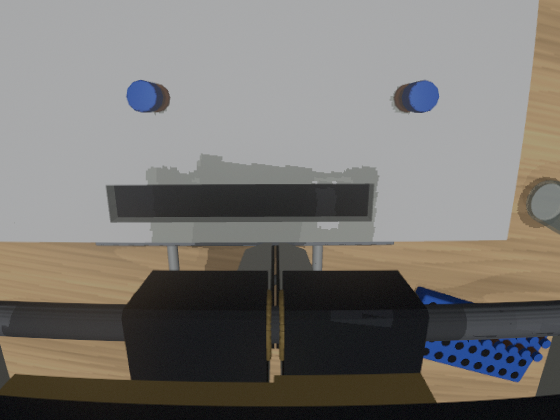

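The wrist view shows the groove floor at cols 116–370, rows 184–217, with its grey front wall in rows 217–222. The fingertips are in front of the groove in the picture, and the handle posts are near cols 173 and 318.

Run:
```python
from h import *
import pickle
i=pickle.load(open("w1.pkl","rb"))
a=onz("w",[[116,218],[370,217]],.130,i); b=onz("w",[[116,184],[368,184]],.145,i); f=onz("w",[[108,222],[373,221]],.145,i); p=onz("w",[[108,184],[373,184]],.145,i)
fe=onz("w",[[100,244],[500,240]],.145,i)
print(a,b,f,p,fe,sep="\n")
y=p[0]-p[1];t=np.arctan2(-y[0],y[1]);print("yaw",t,"len",np.linalg.norm(y),np.linalg.norm(a[0]-a[1]))
ex=np.array([np.cos(t),np.sin(t)])
for n,v in zip("abfpe",(a,b,f,p,fe)): print(n,(v[:,:2]@ex).round(4))
c=(p.mean(0)+f.mean(0))/2;print("centre",c, "front centre")
```

```text
[[ 0.57423043  0.05333864  0.13      ]
 [ 0.60544516 -0.16878789  0.13      ]]
[[ 0.60894613  0.04754108  0.145     ]
 [ 0.63651469 -0.15670634  0.145     ]]
[[ 0.57512271  0.05382558  0.145     ]
 [ 0.60620091 -0.16724344  0.145     ]]
[[ 0.60806398  0.05428264  0.145     ]
 [ 0.63708076 -0.16078011  0.145     ]]
[[ 0.55408496  0.06077746  0.145     ]
 [ 0.60409838 -0.28331644  0.145     ]]
yaw 0.13411251077530204 len 0.21701142415103095 0.22430906323908686
a [0.5762 0.5774]
b [0.6098 0.6098]
f [0.5772 0.5784]
p [0.6099 0.6099]
e [0.5572 0.5608]
centre [ 0.60661709 -0.05497883  0.145     ] front centre
```

Request:
{"op": "jog_arm", "data": {"plan": [[0, 0, 0, 0.4, -3.1, 0, 255], [0, 0, 0, 0, 0, -3, 255], [0, 0, 0, 0, 0, -3, 255], [0, 0, 0, 0, 0, -3, 255], [0, 0, 0, 0, 0, -2.2, 255], [0, 0, 0, 0, 0, 0, 255], [0, 0, 0, 0, 0, -0.6, 255], [0, 0, 0, 0, 0, 0, 255], [0, 0, 0, 0, 0, 0, 255]]}}

```text
time: 3.52
tcp_pos: [0.616, -0.1145, 0.1453]
eef_rot: [3.141, -0.001, 0.137]
force: [1.3, -1.0, 0.6]
finger_gap: 0.005
```

Request:
{"op": "jog_arm", "data": {"plan": [[0, 0, 0, 0, 0, -0.6, 255], [0, 0, 0, 0, 0, -0.6, 255], [0, 0, 0, 0, 0, -0.3, 255], [0, 0, 0, 0, 0, -0.1, 255], [0, 0, 0, 0, 0, 0, 255], [0, 0, 0, 0, 0, 0, 255]]}}

```text
time: 4.28
tcp_pos: [0.6155, -0.1144, 0.1291]
eef_rot: [-3.142, 0.0, 0.137]
force: [-3.3, 1.4, 8.0]
finger_gap: 0.005
```

Contact at 8 N. Now I'll drag left in 8 mm steps and watch fz.

Request:
{"op": "jog_arm", "data": {"plan": [[0, 0, 0, -0.05, 0.4, 0.03, 255], [0, 0, 0, -0.06, 0.4, 0, 255], [0, 0, 0, 0, 0, 0, 255], [0, 0, 0, 0, 0, 0, 255]]}}

```text
time: 4.78
tcp_pos: [0.6153, -0.1074, 0.1296]
eef_rot: [3.14, -0.001, 0.136]
force: [-0.4, -2.3, 6.5]
finger_gap: 0.004
```

Request:
{"op": "jog_arm", "data": {"plan": [[0, 0, 0, -0.05, 0.4, 0, 255], [0, 0, 0, -0.06, 0.4, 0, 255], [0, 0, 0, 0, 0, 0, 255], [0, 0, 0, 0, 0, 0, 255]]}}

```text
time: 5.28
tcp_pos: [0.6143, -0.0993, 0.1296]
eef_rot: [3.14, -0.002, 0.136]
force: [0.1, -2.0, 5.7]
finger_gap: 0.008
```

Request:
{"op": "jog_arm", "data": {"plan": [[0, 0, 0, -0.05, 0.4, 0, 255], [0, 0, 0, -0.06, 0.4, 0, 255], [0, 0, 0, 0, 0, 0, 255], [0, 0, 0, 0, 0, 0, 255]]}}

```text
time: 5.78
tcp_pos: [0.6132, -0.0914, 0.1296]
eef_rot: [3.14, -0.002, 0.136]
force: [0.3, -2.2, 5.8]
finger_gap: 0.005
```

Request:
{"op": "jog_arm", "data": {"plan": [[0, 0, 0, -0.05, 0.4, 0, 255], [0, 0, 0, -0.06, 0.4, 0, 255], [0, 0, 0, 0, 0, 0, 255], [0, 0, 0, 0, 0, 0, 255]]}}

```text
time: 6.28
tcp_pos: [0.6121, -0.0833, 0.1296]
eef_rot: [3.14, -0.002, 0.136]
force: [-0.5, -2.3, 5.7]
finger_gap: 0.006
```

Request:
{"op": "jog_arm", "data": {"plan": [[0, 0, 0, -0.05, 0.4, 0, 255], [0, 0, 0, -0.06, 0.4, 0, 255], [0, 0, 0, 0, 0, 0, 255], [0, 0, 0, 0, 0, 0, 255]]}}

```text
time: 6.78
tcp_pos: [0.611, -0.0753, 0.1296]
eef_rot: [3.14, -0.002, 0.136]
force: [-0.3, -2.5, 6.5]
finger_gap: 0.006
```

Request:
{"op": "jog_arm", "data": {"plan": [[0, 0, 0, -0.05, 0.4, 0, 255], [0, 0, 0, -0.06, 0.4, 0, 255], [0, 0, 0, 0, 0, 0, 255], [0, 0, 0, 0, 0, 0, 255]]}}

```text
time: 7.28
tcp_pos: [0.6099, -0.0673, 0.1296]
eef_rot: [3.14, -0.002, 0.136]
force: [-0.2, -2.4, 6.4]
finger_gap: 0.003
```

Request:
{"op": "jog_arm", "data": {"plan": [[0, 0, 0, -0.05, 0.4, 0, 255], [0, 0, 0, -0.06, 0.4, 0, 255], [0, 0, 0, 0, 0, 0, 255], [0, 0, 0, 0, 0, 0, 255]]}}

```text
time: 7.78
tcp_pos: [0.6088, -0.0593, 0.1296]
eef_rot: [3.14, -0.002, 0.136]
force: [0.2, -2.8, 5.7]
finger_gap: 0.006
```

Request:
{"op": "jog_arm", "data": {"plan": [[0, 0, 0, -0.05, 0.4, 0, 255], [0, 0, 0, -0.06, 0.4, 0, 255], [0, 0, 0, 0, 0, 0, 255], [0, 0, 0, 0, 0, 0, 255]]}}

```text
time: 8.28
tcp_pos: [0.6077, -0.0513, 0.1296]
eef_rot: [3.14, -0.002, 0.136]
force: [-0.4, -2.4, 6.3]
finger_gap: 0.004
```

Request:
{"op": "jog_arm", "data": {"plan": [[0, 0, 0, -0.05, 0.4, 0, 255], [0, 0, 0, -0.06, 0.4, 0, 255], [0, 0, 0, 0, 0, 0, 255], [0, 0, 0, 0, 0, 0, 255]]}}

```text
time: 8.78
tcp_pos: [0.6066, -0.0433, 0.1295]
eef_rot: [3.14, -0.002, 0.136]
force: [-0.0, -3.0, 6.7]
finger_gap: 0.008
```

Request:
{"op": "jog_arm", "data": {"plan": [[0, 0, 0, -0.05, 0.4, 0, 255], [0, 0, 0, -0.06, 0.4, 0, 255], [0, 0, 0, 0, 0, 0, 255], [0, 0, 0, 0, 0, 0, 255]]}}

```text
time: 9.28
tcp_pos: [0.6056, -0.0355, 0.1296]
eef_rot: [3.14, -0.002, 0.136]
force: [0.6, -2.9, 6.6]
finger_gap: 0.007
```

Request:
{"op": "jog_arm", "data": {"plan": [[0, 0, 0, -0.05, 0.4, 0, 255], [0, 0, 0, -0.06, 0.4, 0, 255], [0, 0, 0, 0, 0, 0, 255], [0, 0, 0, 0, 0, 0, 255]]}}

```text
time: 9.78
tcp_pos: [0.6035, -0.0261, 0.1287]
eef_rot: [-3.141, 0.0, 0.137]
force: [0.5, 1.1, 0.3]
finger_gap: 0.009
```

fz dropped from 6.6 N to 0.3 N, so the fingertips are over the recess. Next I'll sink in gently.

Request:
{"op": "jog_arm", "data": {"plan": [[0, 0, 0, 0, 0.1, -0.2, 255], [0, 0, 0, 0, 0, -0.2, 255], [0, 0, 0, 0, 0, -0.2, 255], [0, 0, 0, 0, 0, 0, 255], [0, 0, 0, 0, 0, 0, 255]]}}

```text
time: 10.4
tcp_pos: [0.6036, -0.0253, 0.1234]
eef_rot: [-3.142, -0.0, 0.137]
force: [-2.5, 1.2, 7.6]
finger_gap: 0.006
```

Request:
{"op": "jog_arm", "data": {"plan": [[0, 0, 0, 0, 0, -0.1, 255], [0, 0, 0, 0, 0, -0.05, 255], [0, 0, 0, 0, 0, 0, 255], [0, 0, 0, 0, 0, 0, 255]]}}

```text
time: 10.9
tcp_pos: [0.6037, -0.0253, 0.1224]
eef_rot: [3.142, -0.001, 0.137]
force: [-3.2, 0.9, 13.2]
finger_gap: 0.005
```

Request:
{"op": "jog_arm", "data": {"plan": [[0, 0, 0, 0, 0, 0, 255], [0, 0, 0, 0, 0, 0, 255], [0, 0, 0, 0, 0, 0, 255], [0, 0, 0, 0, 0, 0, 255]]}}

```text
time: 11.4
tcp_pos: [0.6037, -0.0253, 0.1224]
eef_rot: [3.142, -0.001, 0.137]
force: [-3.6, 0.7, 13.1]
finger_gap: 0.004
```

Run:
```python
from h import *
s=sense();print(s["time"],s["tcp_pos"],s["force"],s["torque"],s["eef_rot"])
w=read_camera("wrist");t=read_camera("scene")
cv2.imwrite("pics/c2.png",np.hstack([w[120:420,60:460],cv2.resize(t[150:300,120:370],(500,300),interpolation=cv2.INTER_CUBIC)[:, :400]]))
```

```text
11.4 [ 0.60373596 -0.02534546  0.12243807] [-3.63500977  0.69328702 13.13012092] [-0.05091368  0.72240633 -0.0659552 ] [ 3.14154365e+00 -6.68058028e-04  1.36731142e-01]
```

View pics/c2.png

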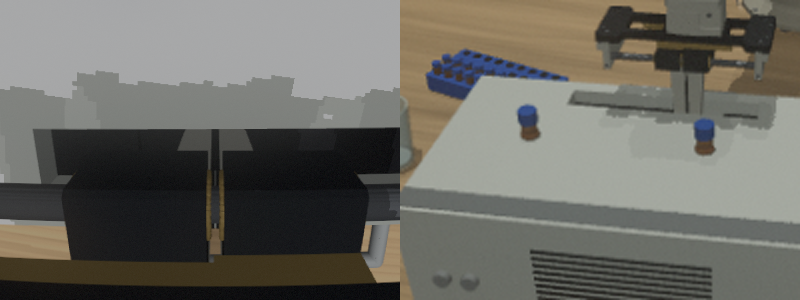

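The wrist and scene pictures show the fingers in the groove with nothing else touched. The stiffness is about 6 N/mm and the contact seems to be at the right finger, so its wider upper part probably rests on the trim. I'll back up a little, shift 5 mm left and press again.

Request:
{"op": "jog_arm", "data": {"plan": [[0, 0, 0, 0, 0, 0.4, 255], [0, 0, 0, -0.07, 0.5, 0, 255], [0, 0, 0, 0, 0, -0.2, 255], [0, 0, 0, 0, 0, -0.1, 255], [0, 0, 0, 0, 0, 0, 255], [0, 0, 0, 0, 0, 0, 255]]}}

```text
time: 12.25
tcp_pos: [0.6029, -0.0198, 0.1223]
eef_rot: [-3.141, 0.0, 0.137]
force: [-1.1, 2.4, 3.4]
finger_gap: 0.002
```

Run:
```python
from h import *
s=sense();print(s["time"],s["tcp_pos"],s["force"],s["torque"],s["eef_rot"])
```

```text
12.25 [ 0.60287324 -0.01984553  0.12231127] [-1.12728566  2.40528911  3.42011574] [0.63383412 0.17193182 0.03284335] [-3.14102837e+00  1.58852385e-04  1.37174550e-01]
```

That fits much better: 3.4 N at the same depth, and the sideways push points further left. I'll move 2 mm more and go deeper.

Request:
{"op": "jog_arm", "data": {"plan": [[0, 0, 0, -0.03, 0.2, 0.1, 255], [0, 0, 0, 0, 0, -0.15, 255], [0, 0, 0, 0, 0, -0.15, 255], [0, 0, 0, 0, 0, 0, 255], [0, 0, 0, 0, 0, 0, 255]]}}

```text
time: 12.88
tcp_pos: [0.6026, -0.0186, 0.1208]
eef_rot: [3.141, -0.0, 0.137]
force: [-1.6, 0.6, 7.5]
finger_gap: 0.008
```

Request:
{"op": "jog_arm", "data": {"plan": [[0, 0, 0, 0, 0, -0.1, 255], [0, 0, 0, 0, 0, -0.1, 255], [0, 0, 0, 0, 0, 0, 255], [0, 0, 0, 0, 0, 0, 255]]}}

```text
time: 13.38
tcp_pos: [0.6026, -0.0187, 0.1189]
eef_rot: [3.141, -0.0, 0.136]
force: [-1.0, 0.0, 8.7]
finger_gap: 0.004
```

Request:
{"op": "jog_arm", "data": {"plan": [[0, 0, 0, 0, 0, -0.1, 255], [0, 0, 0, 0, 0, -0.1, 255], [0, 0, 0, 0, 0, 0, 255], [0, 0, 0, 0, 0, 0, 255]]}}

```text
time: 13.88
tcp_pos: [0.6027, -0.0186, 0.1168]
eef_rot: [3.141, -0.0, 0.137]
force: [-0.7, 0.9, 7.3]
finger_gap: 0.006
```

Run:
```python
from h import *
s=sense();print(s["time"],s["tcp_pos"],s["force"],s["torque"])
cv2.imwrite("pics/top3.png",cv2.resize(read_camera("top")[110:290,180:420],None,fx=3,fy=3,interpolation=cv2.INTER_CUBIC))
```

```text
13.875 [ 0.60265825 -0.01861024  0.1167645 ] [-0.73989941  0.91225762  7.25063735] [ 0.03012258  0.31345426 -0.00536986]
```

View pics/top3.png

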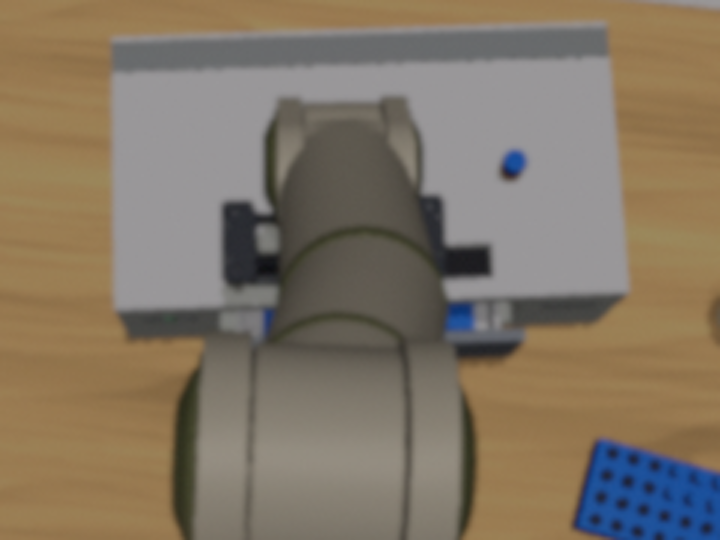

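The drawer has sprung open: its blue interior shows behind the panel at crop (265–470, 317). Now I'll withdraw upward, move over the handle gap and look.

Request:
{"op": "jog_arm", "data": {"plan": [[0, 0, 0, 0, 0, 2, 255], [0, 0, 0, 0, 0, 4, 255], [0, 0, 0, 0, 0, 4, 255], [0, 0, 0, -3, -1.7, 1, 255], [0, 0, 0, -3, -1.6, 1, 255], [0, 0, 0, -2.7, -1.7, 0, 255], [0, 0, 0, 0, 0, 0, 255], [0, 0, 0, 0, 0, 0, 255]]}}

```text
time: 14.92
tcp_pos: [0.5162, -0.0682, 0.2364]
eef_rot: [-3.142, -0.001, 0.137]
force: [-0.1, 0.5, -0.3]
finger_gap: 0.006
```

Run:
```python
from h import *
import pickle
s=sense();i=camera_info("wrist");im=read_camera("wrist");cv2.imwrite("pics/w4.png",im);pickle.dump(i,open("w4.pkl","wb"))
print(s["time"],s["tcp_pos"],s["eef_rot"],s["force"])
```

```text
14.925 [ 0.51624047 -0.06816956  0.23643262] [-3.14150783e+00 -5.83716083e-04  1.36772735e-01] [-0.05660883  0.54653994 -0.27047276]
```

View pics/w4.png

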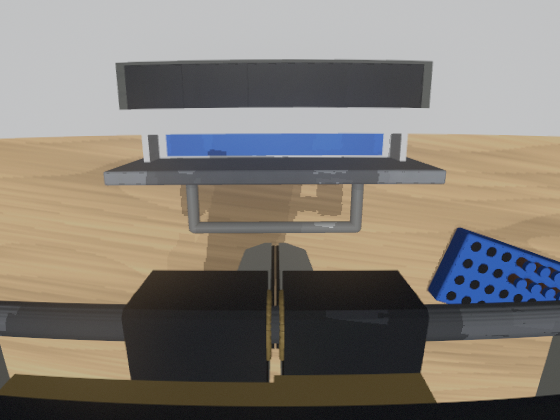

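The wrist view shows the bar at row 227, cols 190–362. The panel's front edge is at row 183 and the drawer is open.

Run:
```python
from h import *
import pickle
i=pickle.load(open("w4.pkl","rb"))
b=onz("w",[[193,228],[276,228],[357,227]],.108,i);p=onz("w",[[106,172],[276,171],[443,171]],.122,i);p2=onz("w",[[276,183]],.112,i)
ex=np.array([np.cos(.137),np.sin(.137)])
print(b,p,p2,(b[:,:2]@ex),(p[:,:2]@ex),p2[:,:2]@ex,sense()["tcp_pos"][:2]@ex,sep="\n")
```

```text
[[ 0.48099017 -0.00064999  0.108     ]
 [ 0.4908308  -0.07231418  0.108     ]
 [ 0.50118541 -0.14212383  0.108     ]]
[[ 0.52361216  0.07081601  0.122     ]
 [ 0.54242419 -0.06517837  0.122     ]
 [ 0.56117538 -0.19873375  0.122     ]]
[[ 0.53092208 -0.06679518  0.112     ]]
[0.4763946  0.47635572 0.47707927]
[0.52837748 0.52844024 0.52877582]
[0.51682508]
0.5023064951443589
```

Request:
{"op": "jog_arm", "data": {"plan": [[0, 0, 0, -0.3, -0.2, -3, 255], [0, 0, 0, 0, 0, -3, 255], [0, 0, 0, 0, 0, -3, 255], [0, 0, 0, 0, 0, -2, 255], [0, 0, 0, 0, 0, -1.5, 255], [0, 0, 0, 0, 0, -1.4, 255], [0, 0, 0, 0, 0, 0, 255], [0, 0, 0, 0, 0, 0, 255]]}}

```text
time: 15.98
tcp_pos: [0.513, -0.0704, 0.0978]
eef_rot: [3.141, -0.001, 0.137]
force: [-0.3, 0.5, -0.5]
finger_gap: 0.005
```

No contact in the gap. Now I'll pull toward the robot along the module's −x, first 10 mm to the bar, then 50 mm.

Request:
{"op": "jog_arm", "data": {"plan": [[0, 0, 0, -0.5, -0.07, 0, 255], [0, 0, 0, -0.5, -0.07, 0, 255], [0, 0, 0, -0.5, -0.07, 0, 255], [0, 0, 0, -0.5, -0.07, 0, 255], [0, 0, 0, -0.5, -0.07, 0, 255], [0, 0, 0, -0.5, -0.07, 0, 255], [0, 0, 0, -0.5, -0.07, 0, 255], [0, 0, 0, -0.5, -0.07, 0, 255], [0, 0, 0, -0.5, -0.07, 0, 255], [0, 0, 0, -0.5, -0.07, 0, 255], [0, 0, 0, -0.5, -0.07, 0, 255], [0, 0, 0, -0.5, -0.07, 0, 255]]}}

```text
time: 17.48
tcp_pos: [0.4526, -0.0789, 0.0975]
eef_rot: [3.141, -0.001, 0.137]
force: [4.0, -0.5, 1.8]
finger_gap: 0.006
```

Request:
{"op": "jog_arm", "data": {"plan": [[0, 0, 0, -0.3, -0.04, 0, 255], [0, 0, 0, -0.3, -0.04, 0, 255], [0, 0, 0, -0.3, -0.04, 0, 255], [0, 0, 0, -0.3, -0.04, 0, 255], [0, 0, 0, -0.3, -0.04, 0, 255], [0, 0, 0, 0, 0, 0, 255]]}}

```text
time: 18.23
tcp_pos: [0.4371, -0.0808, 0.0974]
eef_rot: [-3.142, 0.001, 0.137]
force: [2.7, -1.5, 2.5]
finger_gap: 0.003
```

Request:
{"op": "jog_arm", "data": {"plan": [[0, 0, 0, -0.15, -0.02, 0, 255], [0, 0, 0, -0.15, -0.02, 0, 255], [0, 0, 0, -0.1, -0.01, 0, 255], [0, 0, 0, 0, 0, 0, 255]]}}

```text
time: 18.73
tcp_pos: [0.4367, -0.0809, 0.0975]
eef_rot: [3.141, -0.005, 0.137]
force: [11.5, -0.3, -5.8]
finger_gap: 0.006
```

The force rises to 11.5 N with no further travel, so this is the stop. I'll back off into the gap, rise and check.

Request:
{"op": "jog_arm", "data": {"plan": [[0, 0, 0, 0.7, 0.1, 0, 255], [0, 0, 0, 0.6, 0.08, 0, 255], [0, 0, 0, 0, 0, 0, 255], [0, 0, 0, 0, 0, 2, 255], [0, 0, 0, 0, 0, 4, 255], [0, 0, 0, 0, 0, 4, 255], [0, 0, 0, 0, 0, 4, 255], [0, 0, 0, 0, 0, 0, 255], [0, 0, 0, 0, 0, 0, 255]]}}

```text
time: 19.85
tcp_pos: [0.4458, -0.0795, 0.2369]
eef_rot: [-3.141, 0.001, 0.137]
force: [-0.7, -0.0, -0.4]
finger_gap: 0.004
```

Run:
```python
from h import *
import pickle
s=sense();i=camera_info("wrist");im=read_camera("wrist");cv2.imwrite("pics/w5.png",im);pickle.dump(i,open("w5.pkl","wb"))
print(s["time"],s["tcp_pos"],s["eef_rot"],s["force"])
```

```text
19.85 [ 0.44576382 -0.07946795  0.23686778] [-3.14143615e+00  1.05918525e-03  1.36753793e-01] [-0.68811914 -0.00122125 -0.3591029 ]
```

View pics/w5.png

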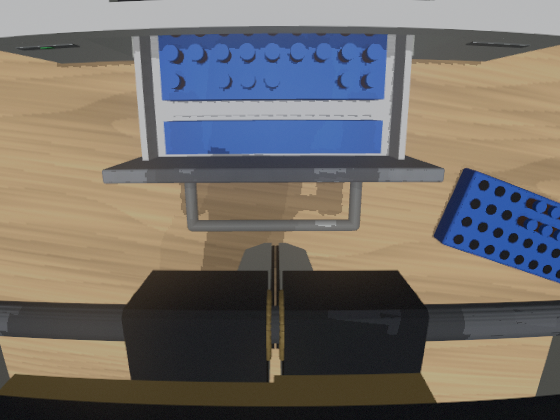

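The wrist view shows the drawer far out and the bar at row 226, cols 190–360, with the rack undisturbed. Now I'll measure how far out the drawer is, and check the vials and rack in the top view.

Run:
```python
from h import *
import pickle
ex=np.array([np.cos(.137),np.sin(.137)])
i=pickle.load(open("w5.pkl","rb"))
b=onz("w",[[193,226],[276,226],[357,225]],.108,i)[:,:2]@ex
print("bar",b,"out since spring",.4765-b.mean())
o=onz("top",[[280,233],[304,233],[329,232]],.108)[:,:2]@ex
print("shut bar (top)",o,"total",o.mean()-b.mean())
im=read_camera("top");cv2.imwrite("pics/top6.png",im)
hsv=cv2.cvtColor(im,cv2.COLOR_BGR2HSV)
n,l,st,c=cv2.connectedComponentsWithStats(cv2.inRange(hsv,(105,120,60),(130,255,255)))
for k in range(1,n):
    if st[k,4]>20: print(st[k],c[k].round(1))
d=cv2.absdiff(im,cv2.imread("pics/top0.png")).max(2)
print("diff bottle/jar/tipbox",(d[150:285,100:180]>40).sum(),"beaker",(d[195:230,415:450]>40).sum())
```

```text
bar [0.40651999 0.40647005 0.40719713] out since spring 0.06977094246138066
shut bar (top) [0.5043786  0.50235773 0.5029967 ] total 0.09651528420819522
[520 137  16  15 204] [527.4 143.8]
[545 141  15  14 162] [552.4 147.1]
[119 161  13  13 135] [125.  166.9]
[348 161   7   7  40] [350.9 164. ]
[277 163   6   7  38] [279.5 166. ]
[268 213  26  21 474] [279.9 222.4]
[269 240   3  10  24] [269.8 244.6]
[283 240  10  10  84] [287.4 244.7]
[165 252   8  29  69] [168.9 266. ]
[ 372  257   73   47 2070] [408.  280.3]
diff bottle/jar/tipbox 0 beaker 0
```

The drawer measures about 97–100 mm out, nothing else has moved, and the arm is clear. I'm handing it in.

```bash
python3 -c "
from plant import *
print(hand_in()); s=sense(); print(s['time'],s['force'])"
```

```text
the job is handed in; nothing more can be done
None
the job is handed in; nothing more can be done
```

The drawer is open to its stop and let go, and I handed the job in at about 20 s of the 72 s allowed.

- **Finding the recess:** I felt along the groove with closed fingertips at about 6 N until the force fell to 0.3 N, near y ≈ −0.026.
- **Tripping the catch:** The first press was off to one side and rose to 13 N, so I stopped and shifted 7 mm left. The second press went in at 7–9 N and the drawer sprang out.
- **Pulling the drawer:** I hooked the bar handle and pulled at about 4 N. At the stop the force rose to 11.5 N with no further travel. I then backed off and lifted clear.

**Last checks:**
- **Drawer:** it moved 70 mm beyond where it sprang to. Against its shut position it measures about 97 mm out, or about 100 mm if the spring-out was the nominal 30 mm. The few millimetres between the two are within the camera error.
- **Surroundings:** the vials and rack are at the same pixels as at the start. The bottle, jar, tip box and beaker areas show no change.
- **Robot:** the tool force was under 1 N with the arm clear. The highest reading I saw on the module was 13 N, but forces are only reported at the end of each move.
- **Not checked:** the reading I tried to take after handing in was refused, so nothing is confirmed for that last second.

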